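Turn the caddy's keyed cover onto its pin and press it home

ROBOT

A 6-joint arm with a two-finger parallel gripper is mounted at the origin on the work surface. World frame = base frame: x ahead of the robot, y to its left, z up, the work surface at z = 0. Lengths are in m, angles in rad, forces in N, time in s.
With the tool pointing down it reaches from about 0.225 to 0.875 m from the base axis. Payload 3.4 kg.
Tool frame: the origin (TCP) lies midway between the tips of the shut fingers; the grasp point (between the pads) lies 19 mm behind it (grasp_offset is the distance from the TCP to the grasp point, in m); z points along the fingers, y is the direction in which the jaws open and shut (so a half turn about z gives the same grasp; the last joint's range is limited). The gripper opens to 85 mm and grips with 20 to 120 N. Pads are 22 mm wide; open, the fingers measure 114 mm over their backs; the gripper's body (76 mm by 85 mm) begins 54 mm behind the grasp point. The pads swing forward as they close: fully open they stand 13 mm farther back than shut.
Start: joints at [1.079, 0.276, 1.505, -0, 1.361, -0.121], TCP at [0.208, 0.536, 0.231] pointing down, gripper open.
Joint ranges: [-2.89, 2.89], [-0.75, 2.08], [0.22, 2.7], [-1.18, 4.32], [0.11, 2.71], [-2.7, 2.7]. Speed limits (rad/s): [2.57, 2.57, 3.14, 3.14, 3.14, 3.14].

INTERFACE

Orientations are given as a unit quaternion [w, x, y, z].
In Python, from workcell import state, read_camera, sign_off, grasp_offset gives the robot as it stands. The module is installed in compiled form; this text tells all that it offers.
- The arm moves only by the tool servo_tool, never from a script. Its argument "deltas" is text: rows parted by semicolons, each of 5 numbers parted by spaces: the shift along the world's x, y, z in mm, then the turn about the world's z in degrees, then the opening, from 0 (shut) to 1 (fully open). In form: tx ty tz yaw fingers; .... A call has 1 to 10 rows; each row shifts and turns the commanded pose from where the row before left it; what a row does not reach is not made up. A row lasts 1/10 s, in which the tool goes at most 50 mm and 8.59 degrees, less where a joint would pass 70% of its speed; a pose out of reach is approached as far as the arm can. A call is refused whole if a number of a shift passes 50 or a number of a turn 8.59, either way. A call with a gripper value outside its range is refused whole. The fingers move at their own pace and stop on an object; "squeeze" is the grip in N (left out, the last holds). Time passes only in rows, so rows that do not move let the fingers close. It gives the time, the measured TCP pose, the force and the opening at its end, in the units of the state.
- state(): the state, without advancing time (a new reading comes with each control period).
- read_camera(name): name is "scene" or "top" or "wrist"; returns a dict with "color" (400x640x3 uint8, red, green, blue), "fx", "fy", "cx", "cy" (pixels), "extrinsics" (4x4, takes a point from camera to world coordinates). Camera axes: x right, y up, looking along -z (the intrinsics and any distortion apply to the point x, -y, -z); pixel columns grow to the right and rows downward; lengths in m; the calibration is good to about 2 mm. A picture is of the moment at which its call begins. There is no depth.
- sign_off(): hands the job in, once; it reports no verdict.
The state is a dict: "clock": time; "joints": joint angles; "joint_velocities": joint speeds; "effort": joint torques, N m; "eef_pos": TCP position; "eef_rot": TCP orientation; "force": force on the tool from outside, world axes, zero at the start; "ft_torque": the same for the moment, N m; "gripper_width": opening from 0.0 (shut) to 1.0 (fully open).
Only numpy, scipy, OpenCV 4.12 (cv2) and the standard library are available. Lean on these libraries where they do the work, as an engineer would, in place of code of your own. Each camera call takes 0.05 s, during which the arm holds its last target.

TASK

Close the round caddy on the glass shelf: with a fingertip, turn its loose cover by the little tab, either way round, until the notch in its edge is over the pin on the caddy's wall, then gently press the cover down until it is fully home and flush with the rim, and take the hand away. Do not lift the cover out, do not squeeze or press it hard, and leave the toothbrush holder, the hair clip and the mirror where they are.

Things in the scene. Friction and masses are not known exactly. Their poses are not given: they have to be found in the camera images.
- caddy: round white plastic caddy, 136 mm across and 70 mm high to its rim, stuck fast to the glass shelf (the shelf's top is 40 mm above the work surface). Origin: centre of its underside, on its axis; z up, x points from the axis to the pin. The mouth is 124 mm wide. The seat inside is 60 mm above the underside, so a seated cover has its top flush with the rim.
- pin (a point): top of the pin, 56 mm from the caddy's axis along its x, 66 mm above the underside. The pin is an 8 mm thick round bar along x from 50 mm out to the wall, hidden under the cover until the notch comes over it. A white lug in line with it, 8 mm wide, straddles the wall and can always be seen: from 62 to 78 mm from the axis, up to 4 mm above the rim.
- cover: loose round grey plastic cover, 119 mm across, 10 mm thick, 120 g (+-30 %), in the caddy's mouth; a stem under it turns and slides in a bore on the caddy's axis with 0.5 mm play. Origin: centre of its underside; z up, x points to the notch. It starts unseated, underside 67 mm above the caddy's underside (top 7 mm above the rim), on a friction seal: it turns easily (under 2 N at the tab). The flip lid drawn on it is shut and rigid.
- press (a point): centre of the cover's top face, the place to press: flat and free out to 35 mm from the axis but for a 2 mm high hinge barrel 21 mm from the centre on the notch side. With the notch over the pin, about 6 N push the cover 7 mm down, where it stops hard and stays when let go. With the notch elsewhere the pin stops it about 3 mm down, a little tipped.
- notch (a point): the notch, at the level of the cover's underside, 56 mm from its centre along its x. The notch is cut through the edge, 12 mm wide and from 48 mm from the centre to the edge; seated, this point is over point pin in plan, within 4 mm.
- tab (a point): top of the upright tab on the cover, opposite the notch (47 mm from the centre along its -x). The tab is 16 mm long radially (39 to 55 mm from the centre), 6 mm thick and stands 20 mm above the cover's top face.
- toothbrush_holder: white ceramic cup, 72 mm across, 100 mm high, with two toothbrushes standing in it up to 175 mm; loose, to be left alone. Origin: centre of its underside.
- hair_clip: blue plastic hair clip lying on the shelf, 70 x 20 mm, 22 mm high; loose, to be left alone. Origin: under its centre, x along it.
- mirror: small steel hand mirror lying flat, round face 90 mm across with a handle, 182 mm long, 6 mm thick; loose, to be left alone. Origin: where handle and face meet, underside; x towards the face.
There are look-alikes about, which are no part of the job. Leave any orange look-alike of the cover alone.

How it is judged:
On the way, in this order (a step that is already met when the one before it is completed fails the run):
1. the notch is brought over the pin (horizontal distance between notch and pin below 0.006 m), for 0.02 s.
2. the cover is pushed down onto its seat (z of cover in the frame of caddy below 0.0618 m), for 0.1 s.
At the end, for the whole second after the job is handed in: The cover lies level (within 0.04 rad) and at rest on its seat, its underside within 1.8 mm of the seat, the notch over the pin (within 6 mm in plan), and the three bystanders lie within 20 mm of where they were (z of cover in the frame of caddy between 0.057 and 0.0618 m and horizontal distance between notch and pin below 0.006 m and angle between cover's own z axis and vertical below 0.04 rad and linear speed of cover below 0.01 m/s and distance of each of toothbrush_holder, hair_clip, mirror from where it was at the start of the episode below 0.02 m); the robot touches nothing.
It fails at once if the cover is lifted: its centre rises more than 6 mm from where it lay, or it tips by more than 0.12 rad (z of cover in the frame of caddy above 0.073 m or angle between cover's own z axis and vertical above 0.12 rad).
It fails at once if the cover is pressed or squeezed by the fingers with more than 40 N (contact force between the fingers and cover above 40 N).
It fails at once if a bystander is moved more than 20 mm (distance of any of toothbrush_holder, hair_clip, mirror from where it was at the start of the episode above 0.02 m).
It also fails if it takes over 51 s, if anything falls off the work surface, if the arm or the gripper's body presses on something with over 40 N, if the wrist force passes 120 N, or if a joint passes its speed limit or range.

## Working session

There is one attempt and no reset: what is moved stays moved. The work goes in short steps, Python scripts to look and compute and a tool call to move; the robot and the scene stay as the last step left them, time stands still between calls to the robot, and variables do not carry over. Pictures are saved under pics/ and viewed, and the job is handed in when it is done.

Besides the shell and the picture viewer there is one more tool, called after "Call:" as name(argument=value, ...) on one line, values as JSON. servo_tool: Moves the arm, as the interface text tells. Its arguments: {"type":"object","properties":{"deltas":{"type":"string"},"squeeze":{"type":"number"}},"required":["deltas"]}

```bash
mkdir -p pics
cat > h.py <<'E'
import numpy as np, cv2
from workcell import state, read_camera, sign_off, grasp_offset
def cam(n,save=None):
    c=read_camera(n)
    if save: cv2.imwrite('pics/'+save,c['color'][:,:,::-1])
    return c
def ray(c,u,v):
    E=np.array(c['extrinsics']); d=np.array([(u-c['cx'])/c['fx'],-(v-c['cy'])/c['fy'],-1.])
    return E[:3,3],E[:3,:3]@d
def onz(c,u,v,z):
    o,d=ray(c,u,v); return o+d*(z-o[2])/d[2]
def proj(c,p):
    E=np.array(c['extrinsics']); q=E[:3,:3].T@(np.array(p)-E[:3,3]); return c['cx']+c['fx']*q[0]/-q[2], c['cy']-c['fy']*q[1]/-q[2]
E
python3 - <<'E'
from h import *
for n in ['scene','top','wrist']:
    c=cam(n,n+'0.png'); print(n,[k for k in c],c['fx'],c['cx'],c['cy'],np.round(c['extrinsics'],3).tolist())
print(state())
E
```

```text
scene ['color', 'fx', 'fy', 'cx', 'cy', 'extrinsics'] 467.62909582970696 316.38439062833464 201.8781989718965 [[-0.319, -0.619, 0.718, 1.197], [0.948, -0.223, 0.228, 0.232], [0.019, 0.753, 0.658, 0.807], [0.0, 0.0, 0.0, 1.0]]
top ['color', 'fx', 'fy', 'cx', 'cy', 'extrinsics'] 397.36674909751963 319.13582330386595 193.9307425716527 [[-0.009, 0.995, -0.1, 0.356], [-0.999, -0.012, -0.035, -0.008], [-0.036, 0.1, 0.994, 1.118], [0.0, 0.0, 0.0, 1.0]]
wrist ['color', 'fx', 'fy', 'cx', 'cy', 'extrinsics'] 323.52158202178066 323.69917355079366 200.61779515868116 [[0.363, -0.883, -0.297, 0.131], [0.932, 0.343, 0.118, 0.565], [-0.002, -0.32, 0.948, 0.373], [0.0, 0.0, 0.0, 1.0]]
{'clock': 0.15, 'joints': array([ 1.07900998e+00,  2.76456014e-01,  1.50584243e+00, -3.37910004e-05,
        1.36070478e+00, -1.21020996e-01]), 'joint_velocities': array([-1.29649180e-03,  7.90580319e-04, -2.68882557e-03, -8.89704436e-05,
        9.44627430e-04, -6.31468712e-04]), 'effort': array([ 3.42883141e-04, -4.17140687e+01, -2.46032971e+01, -4.08970873e-04,
        7.66967540e-03, -1.87617836e-06]), 'eef_pos': array([0.20817781, 0.53556561, 0.2306348 ]), 'eef_rot': array([-1.96985386e-04,  1.84319144e-01,  9.82866194e-01, -6.77422696e-04]), 'force': array([ 1.05462195, -0.34606745,  0.39614086]), 'ft_torque': array([-0.05189111,  0.02214018, -0.03624283]), 'gripper_width': 0.9960724469420408}
```

View pics/scene0.png

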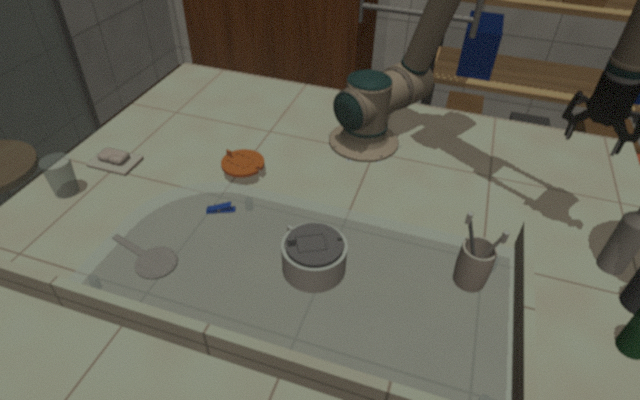

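View pics/top0.png

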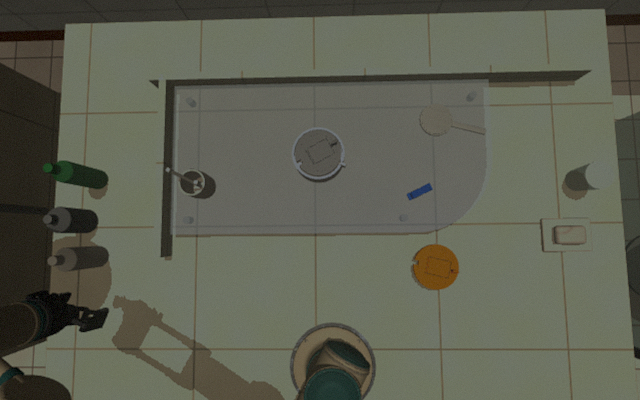

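View pics/wrist0.png

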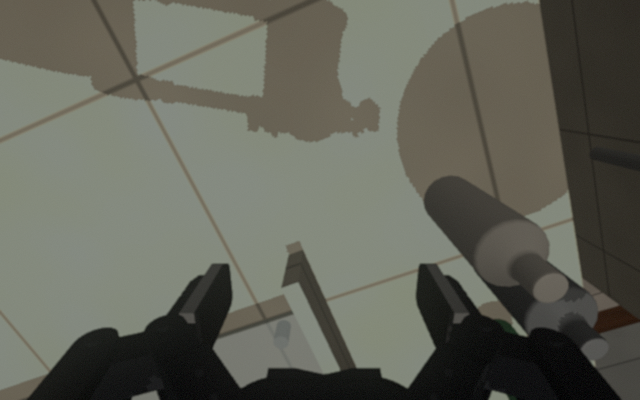

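Candidates for the cover: the grey disc in the white caddy (top 318,154; scene 314,245), and the orange look-alike disc (top 436,267; scene 243,163). The description says grey in a white caddy on the glass shelf, so I choose the first and check it in a close crop.

Run:
```python
from h import *
t=cv2.imread('pics/top0.png'); s=cv2.imread('pics/scene0.png')
a=cv2.resize(t[119:189,283:353],(400,400),interpolation=cv2.INTER_CUBIC)
b=cv2.resize(s[215:295,275:355],(400,400),interpolation=cv2.INTER_CUBIC)
cv2.imwrite('pics/crop0.png',cv2.convertScaleAbs(np.hstack([a,b]),alpha=1.5))
c=cam('top')
for u,v,z in [(318,154,.117),(344,165,.114)]: print(onz(c,u,v,z))
```

```text
[0.55969677 0.02919414 0.117     ]
[ 0.53072991 -0.03687475  0.114     ]
```

View pics/crop0.png

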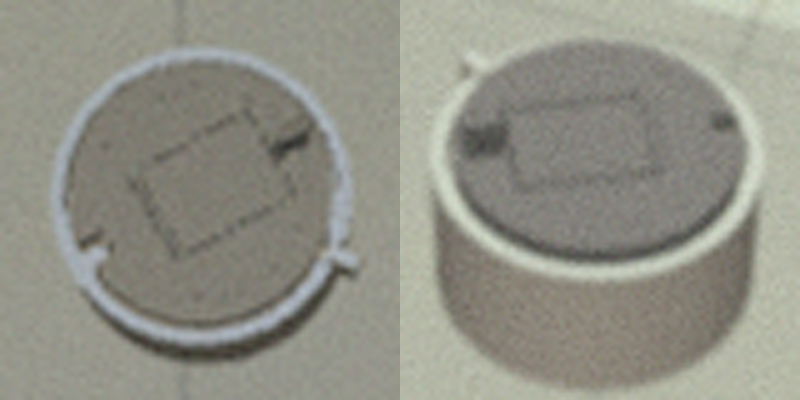

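The crop confirms it: in the grey cover the tab is at top (334,144) and the notch at (299,163). The caddy's lug is at (343,164). A world-CCW turn of about +125° is the short way. I'm moving in over the caddy for a wrist view, staying on the robot side of the toothbrush holder.

Call:
servo_tool(deltas="10 -45 10 -3 0.25;10 -45 0 -5 0.25;10 -45 0 -5 0.25;10 -45 0 -5 0.25;10 -45 0 -5 0.25;10 -45 0 -5 0.25;10 -45 0 -5 0.25;10 -45 0 -5 0.25;10 -45 0 -5 0.25;10 -45 0 -5 0.25", squeeze=20)

```text
clock: 1.2
eef_pos: [0.3082, 0.0843, 0.2415]
eef_rot: [0.001, 0.569, 0.822, 0.0]
force: [1.7, 0.5, 0.1]
gripper_width: 0.249
```

Call:
servo_tool(deltas="40 -6 0 0 0.25;40 -6 0 0 0.25;40 -6 0 0 0.25;40 -6 0 0 0.25;40 -6 0 0 0.25;40 -6 0 0 0.25;0 0 0 0 0.25;0 0 0 0 0.25")

```text
clock: 2.0
eef_pos: [0.5483, 0.0498, 0.2403]
eef_rot: [-0.001, 0.568, 0.823, -0.001]
force: [-0.6, -0.2, -0.2]
gripper_width: 0.249
```

Run:
```python
from h import *
s=state(); print(s['clock'],s['joints'],s['eef_pos'],s['eef_rot'],s['force'],s['gripper_width'])
c=cam('wrist','w1.png')
```

```text
2.0 [-3.59225264e-02  2.35511105e-01  1.53892710e+00  1.07273704e-04
  1.36969958e+00 -3.97732862e-01] [0.54833149 0.04977721 0.2403044 ] [-1.10064442e-03  5.68353400e-01  8.22783562e-01 -6.40908628e-04] [-0.60136658 -0.24799131 -0.21120757] 0.24931379533635137
```

View pics/w1.png

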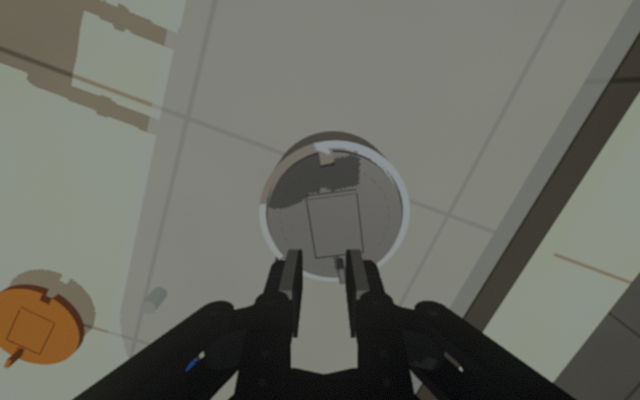

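The wrist view shows the cover in the caddy. The notch is at (326,157), the tab at (340,268) between the finger tips, and the lug is hidden by the fingers. Next I fit the centre and the angles from all three cameras.

Run:
```python
from h import *
T=cam('top','t1.png');S=cam('scene','s1.png');W=cam('wrist')
def crop(c,C,n):
    u,v=proj(c,C); x0,y0=int(u)-45,int(v)-45
    im=c['color'][y0:y0+90,x0:x0+90,::-1]
    print(n,x0,y0); return cv2.convertScaleAbs(cv2.resize(im,(400,400),interpolation=cv2.INTER_CUBIC),alpha=1.6)
C=[.56,.03,.11]
cv2.imwrite('pics/c1.png',np.hstack([crop(S,C,'S'),cv2.convertScaleAbs(cv2.resize(W['color'][120:290,250:420,::-1],(400,400)),alpha=1.6)]))
t=cv2.imread('pics/top0.png')
# ring from initial top pic: bright white
g=t.astype(int); m=((g[:,:,0]>150)).astype(np.uint8)
print('max',g[119:189,283:353,0].max(), np.percentile(g[119:189,283:353,0],[50,80,90,95]))
# scene ring fit
# predicted rim in each
for n,c in [('S',S),('T',T),('W',W)]: print(n,proj(c,C))
print('lug T',onz(T,342.9,164.2,.114),'notch T',onz(T,283+93/5.714,119+250/5.714,.117),'tab T',onz(T,334.1,144,.137),onz(T,334.1,144,.117))
print('ring c T',onz(T,318.2,153.1,.11))
print('W notch',onz(W,326,157,.117))
print('S lug',onz(S,275+475/5,215+62/5,.114),'tab top?',onz(S,275+485/5,215+128/5,.137),'notch',onz(S,275+722/5,215+122/5,.117))
```

```text
S 270 198
max 129 [ 91.  94.  96. 110.]
S (np.float64(315.3315440109566), np.float64(243.17308186062397))
T (np.float64(317.79221634781436), np.float64(154.43145273924353))
W (np.float64(329.5175650771714), np.float64(214.37748102225476))
lug T [ 0.53284016 -0.0341014   0.114     ] notch T [0.53774342 0.07730145 0.117     ] tab T [ 0.58046487 -0.01220589  0.137     ] [ 0.58503728 -0.01229027  0.117     ]
ring c T [0.56346621 0.02891915 0.11      ]
W notch [0.53776598 0.07921321 0.117     ]
S lug [0.4808197  0.12580843 0.114     ] tab top? [0.5400233  0.14203311 0.137     ] notch [0.48405413 0.23102381 0.117     ]
```

View pics/c1.png

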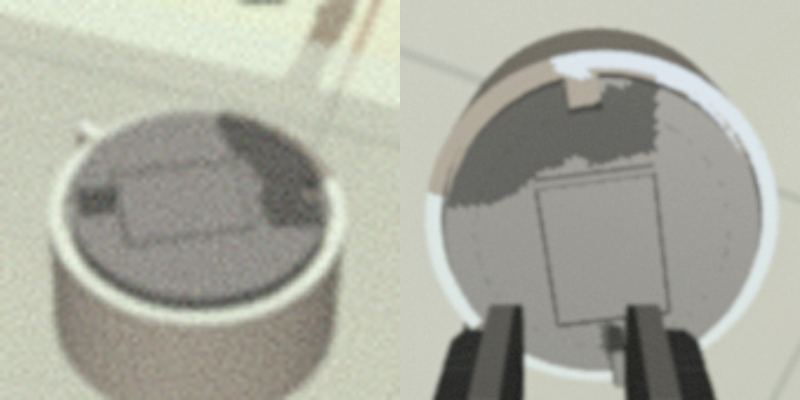

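```bash
cat >> h.py <<'E'
def fitc(P):
    P=np.array(P)[:,:2]; A=np.c_[2*P,np.ones(len(P))]; s=np.linalg.lstsq(A,(P**2).sum(1),rcond=None)[0]
    return s[:2],np.sqrt(s[2]+s[0]**2+s[1]**2)
E
python3 - <<'E'
from h import *
T=cam('top');S=cam('scene');W=cam('wrist')
def pts(L,x0,y0,k,ox=0): return [(x0+(a-ox)/k,y0+b/k) for a,b in L]
w=pts([(427,210),(440,150),(777,210),(760,140),(735,100),(680,62),(620,50),(765,270),(428,240)],250,120,170 and 400/170,400)
print('W',fitc([onz(W,*p,.11) for p in w]))
t=pts([(50,195),(352,195),(201,46),(90,95),(310,85),(201,345),(110,310)],283,119,400/70)
print('T',fitc([onz(T,*p,.11) for p in t]))
s=pts([(49,210),(347,215),(75,280),(120,312),(200,325),(280,308),(335,260)],270,198,400/90)
print('S',fitc([onz(S,*p,.11) for p in s]))
print('S lug',onz(S,290,227.4,.114),onz(S,270+87/4.444,198+130/4.444,.114),'notch',onz(S,275+322/5,215+122/5,.117),'tab top',onz(S,275+85/5,215+125/5,.137))
print('W tab base',onz(W,250+210/2.353,120+335/2.353,.137),onz(W,250+210/2.353,120+335/2.353,.117))
E
```

```text
W (array([0.56624018, 0.03126474]), np.float64(0.06765210849677782))
T (array([0.56435383, 0.02846921]), np.float64(0.06832339059412729))
S (array([0.56715544, 0.03025228]), np.float64(0.06859696738177332))
S lug [ 0.53803601 -0.0340614   0.114     ] [ 0.53792177 -0.03506269  0.114     ] notch [0.53964751 0.07521246 0.117     ] tab top [ 0.59200935 -0.00863718  0.137     ]
W tab base [0.58032384 0.00092058 0.137     ] [ 0.58535595 -0.00925851  0.117     ]
```

Call:
servo_tool(deltas="14 -20 0 0 0.25;14 -20 0 0 0.25;14 -20 0 0 0.25;0 0 -25 0 0.25;0 0 -25 0 0.25;0 0 -25 0 0.25;0 0 -15 0 0.25;0 0 0 0 0.25")

```text
clock: 3.15
eef_pos: [0.5883, -0.0097, 0.1492]
eef_rot: [-0.002, 0.568, 0.823, -0.001]
force: [-0.6, 0.1, -0.3]
gripper_width: 0.247
```

Run:
```python
from h import *
s=state(); print(s['clock'],s['joints'],s['eef_pos'],s['force'])
c=cam('wrist'); S=cam('scene'); T=cam('top')
a=cv2.resize(c['color'][200:400,150:500,::-1],(700,400)); 
cv2.imwrite('pics/w2.png',a)
u,v=map(int,proj(S,[.566,.03,.13])); u2,v2=map(int,proj(T,[.566,.03,.13]))
f=lambda im,u,v:cv2.convertScaleAbs(cv2.resize(im[v-45:v+45,u-45:u+45,::-1],(400,400),interpolation=cv2.INTER_CUBIC),alpha=1.6)
cv2.imwrite('pics/c2.png',np.hstack([f(S['color'],u,v),f(T['color'],u2,v2)]))
```

```text
3.15 [-1.34724011e-01  3.53950600e-01  1.60085101e+00  4.22864638e-05
  1.19174929e+00 -4.97082277e-01] [ 0.58828377 -0.0096899   0.14920902] [-0.58502766  0.07548238 -0.27767937]
```

View pics/w2.png

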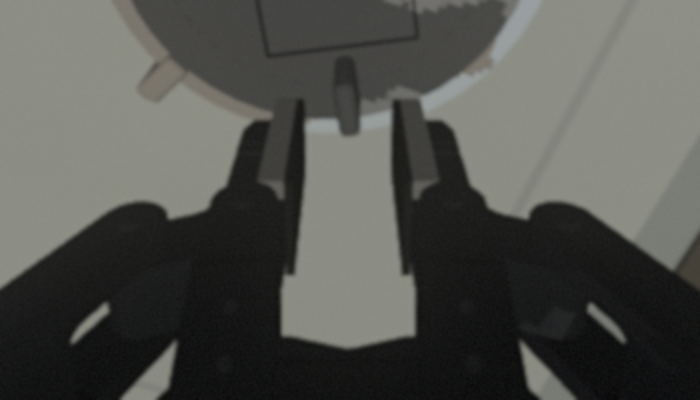

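View pics/c2.png

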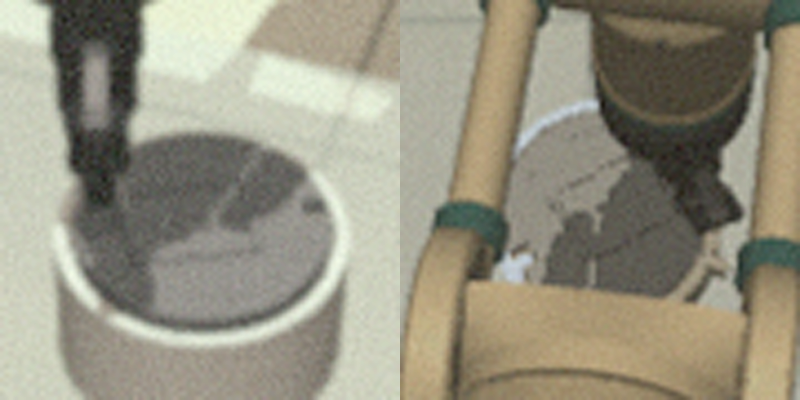

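Run:
```python
from h import *
c=cam('wrist'); C=np.array([.566,.03]); 
def P(r,a,z): a=np.radians(a); return [*(C+r*np.array([np.cos(a),np.sin(a)])),z]
f=lambda p:np.round([(p[0]-150)*2,(p[1]-200)*2])
for a in (-57,-60,-63): print('tab',a,[f(proj(c,P(r,a,z))) for r in (39,55) for z in (.117,.137)] if 0 else [f(proj(c,P(r/1000,a,z))) for r in (39,55) for z in (.117,.137)])
for a in (-112,-115,-118): print('lug',a,[f(proj(c,P(r,a,.114))) for r in (.062,.078)])
```

```text
tab -57 [array([345.,  45.]), array([345.,  74.]), array([356.,  92.]), array([357., 125.])]
tab -60 [array([338.,  46.]), array([337.,  75.]), array([347.,  94.]), array([347., 127.])]
tab -63 [array([331.,  47.]), array([330.,  76.]), array([337.,  95.]), array([336., 128.])]
lug -112 [array([180.,  64.]), array([148.,  98.])]
lug -115 [array([172.,  57.]), array([138.,  90.])]
lug -118 [array([164.,  50.]), array([128.,  81.])]
```

Call:
servo_tool(deltas="0 0 -10 0 0.25;0 0 -10 0 0.25;0 0 -5 0 0.25;0 0 0 0 0.25")

```text
clock: 3.75
eef_pos: [0.5894, -0.0099, 0.125]
eef_rot: [-0.001, 0.568, 0.823, -0.001]
force: [0.5, 0.2, -0.8]
gripper_width: 0.246
```

Run:
```python
from h import *
s=state(); p=s['eef_pos']; print(p,s['force'])
C=np.array([.566,.03]); a0=-60
prev=p[:2]
for k in range(1,26):
    a=np.radians(a0+5*k); q=C+.047*np.array([np.cos(a),np.sin(a)]); d=(q-prev)*1000; prev=prev+np.round(d,1)/1000
    print(a0+5*k,'%.1f %.1f'%tuple(d),end=' | ')
```

```text
[ 0.58944808 -0.00991791  0.12495659] [ 0.46887878  0.17424976 -0.82639113]
-55 3.5 1.4 | -50 3.3 2.5 | -45 3.0 2.8 | -40 2.8 3.0 | -35 2.5 3.3 | -30 2.2 3.4 | -25 1.8 3.7 | -20 1.6 3.7 | -15 1.3 4.0 | -10 0.8 4.0 | -5 0.6 4.0 | 0 0.2 4.1 | 5 -0.2 4.1 | 10 -0.6 4.1 | 15 -0.8 4.0 | 20 -1.3 3.9 | 25 -1.6 3.8 | 30 -1.8 3.6 | 35 -2.2 3.5 | 40 -2.5 3.2 | 45 -2.8 3.1 | 50 -3.0 2.7 | 55 -3.3 2.5 | 60 -3.4 2.2 | 65 -3.7 1.9 |
```

Call:
servo_tool(deltas="3.5 1.5 0 5 0.25;3.5 2.5 0 5 0.25;3 3 0 5 0.25;3 3 0 5 0.25;2.5 3.5 0 5 0.25;2 3.5 0 5 0.25;2 3.5 0 5 0.25;1.5 3.5 0 5 0.25")

```text
clock: 4.55
eef_pos: [0.6113, 0.0139, 0.1262]
eef_rot: [-0.0, 0.251, 0.968, -0.0]
force: [-0.2, 0.0, -0.9]
gripper_width: 0.247
```

Run:
```python
from h import *
s=state(); p=s['eef_pos'];d=p[:2]-[.566,.03]; print(s['clock'],s['joints'],p,s['force'],np.degrees(np.arctan2(d[1],d[0])),np.hypot(*d))
c=cam('wrist','w3.png');
```

```text
4.55 [-9.08703507e-02  4.02887255e-01  1.58373123e+00 -2.46827715e-04
  1.15543257e+00 -1.15472178e+00] [0.61132449 0.01390018 0.12622871] [-0.15050305  0.00807211 -0.88962165] -19.55566750526103 0.04809899601774949
```

View pics/w3.png

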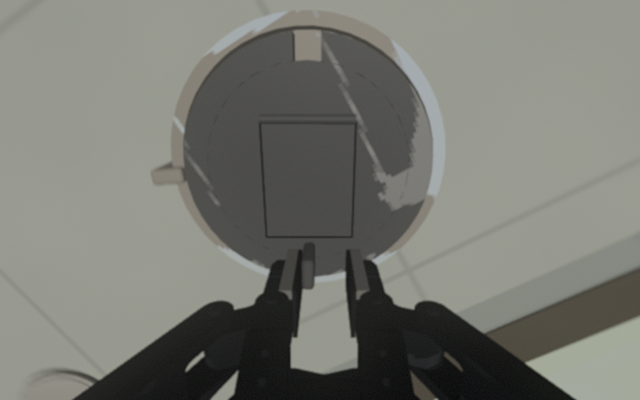

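The wrist view shows the tab at (308,265) against the left finger and the notch at (308,45), so the cover is turning. The lug is visible at (168,175).

Call:
servo_tool(deltas="1 4 0 5 0.25;1 4 0 5 0.25;0.5 4 0 5 0.25;0 4 0 5 0.25;0 4 0 5 0.25;-0.5 4 0 5 0.25;-1 4 0 5 0.25;-1.5 4 0 5 0.25;-1.5 4 0 5 0.25;-2 3.5 0 5 0.25")

```text
clock: 5.6
eef_pos: [0.6078, 0.0534, 0.1264]
eef_rot: [0.0, -0.181, 0.983, -0.0]
force: [1.0, -0.5, -0.4]
gripper_width: 0.246
```

Run:
```python
from h import *
s=state(); p=s['eef_pos'];d=p[:2]-[.566,.03]; print(s['clock'],s['joints'],p,s['force'],np.degrees(np.arctan2(d[1],d[0])),np.hypot(*d))
c=cam('wrist','w4.png');
```

```text
5.6 [-2.62751685e-02  4.00199745e-01  1.58772688e+00 -2.31830484e-04
  1.15274322e+00 -1.96131169e+00] [0.60780351 0.0533729  0.12641844] [ 0.99214482 -0.45812941 -0.39188201] 29.21013161214294 0.04789390300098241
```

View pics/w4.png

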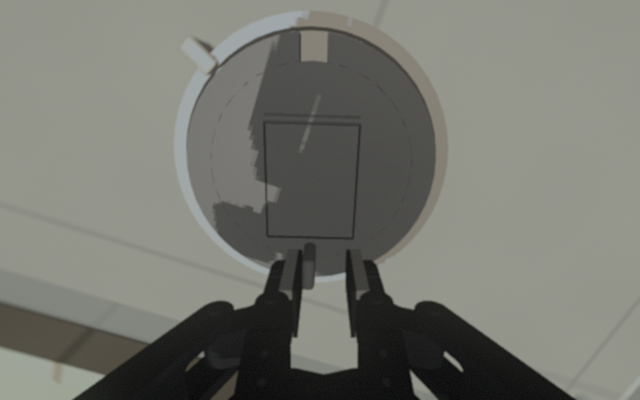

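Run:
```python
from h import *
c=cam('wrist'); im=c['color'][:,:,::-1]
cv2.imwrite('pics/c4.png',cv2.convertScaleAbs(cv2.resize(im[0:160,170:350],(720,640)),alpha=1.5)[:600])
C=np.array([.566,.03])
R=[onz(c,u,v,.11) for u,v in [(174,145),(448,145),(312,11),(200,65),(425,70),(185,205),(440,195)]]
print(fitc(R)); C=fitc(R)[0]
for n,u,v,z in [('notch',314,46,.117),('notchin',314,61,.117),('lug',199,54,.114),('hinge',312,120,.119)]:
    d=onz(c,u,v,z)[:2]-C; print(n,np.degrees(np.arctan2(d[1],d[0])),np.hypot(*d))
```

```text
(array([0.56571946, 0.03092636]), np.float64(0.068467886649939))
notch -161.42794143028937 0.053820907434102845
notchin -161.65840121390298 0.047917742009471576
lug -115.51692825711717 0.07022007513248181
hinge -161.80734390493575 0.023169884085612883
```

View pics/c4.png

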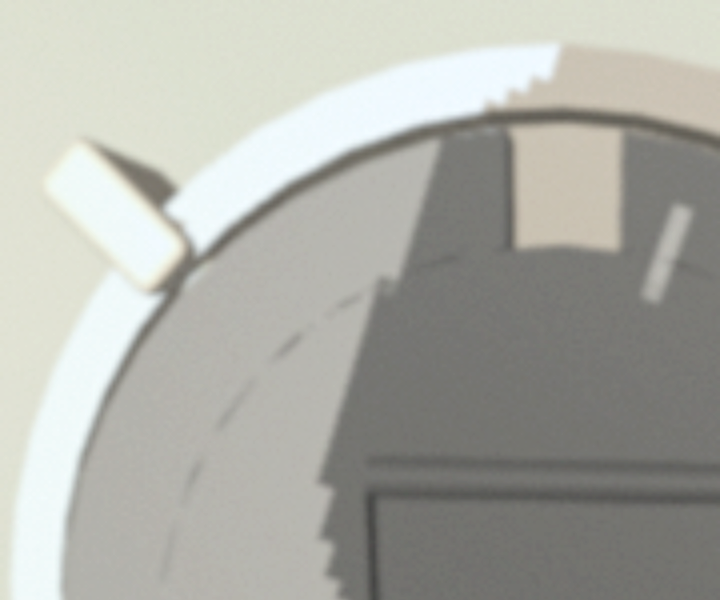

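Call:
servo_tool(deltas="-2 3.5 0 5 0.25;-2.5 3 0 5 0.25;-3 3 0 5 0.25;-3 2.5 0 5 0.25;-3.5 2.5 0 5 0.25;-3.5 2 0 5 0.25;-3.5 2 0 5 0.25;-2 0.5 0 0 0.25;0 0 0 0 0.25")

```text
clock: 6.6
eef_pos: [0.5843, 0.0724, 0.1264]
eef_rot: [0.0, -0.466, 0.885, 0.0]
force: [0.8, 0.2, 0.2]
gripper_width: 0.25
```

Run:
```python
from h import *
s=state(); p=s['eef_pos'];d=p[:2]-[.566,.0305]; print(s['clock'],s['joints'],p,s['force'],np.degrees(np.arctan2(d[1],d[0])),np.hypot(*d))
c=cam('wrist','w5.png');
```

```text
6.6 [ 5.06737569e-03  3.71329507e-01  1.63560121e+00  1.80174876e-05
  1.13464971e+00 -2.53561494e+00] [0.58430093 0.07236774 0.12644822] [0.79587565 0.16341103 0.20024711] 66.38923623590537 0.045692799773676976
```

View pics/w5.png

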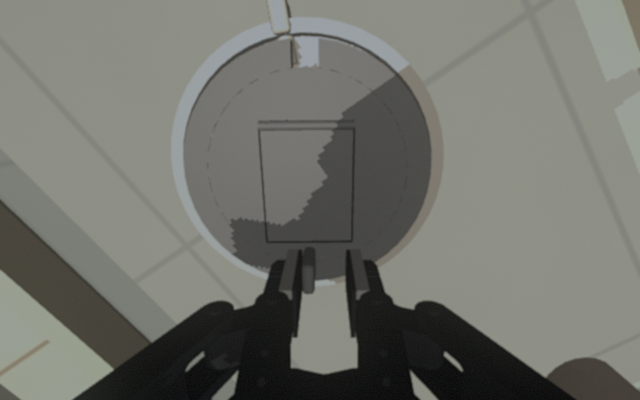

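```bash
cat > m.py <<'E'
from h import *
import sys
c=cam('wrist'); im=c['color'][:,:,::-1]
cv2.imwrite('pics/'+sys.argv[1],cv2.convertScaleAbs(cv2.resize(im[0:90,240:360],(800,600)),alpha=1.5))
E
python3 m.py c5.png
```

```text
(no output)
```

View pics/c5.png

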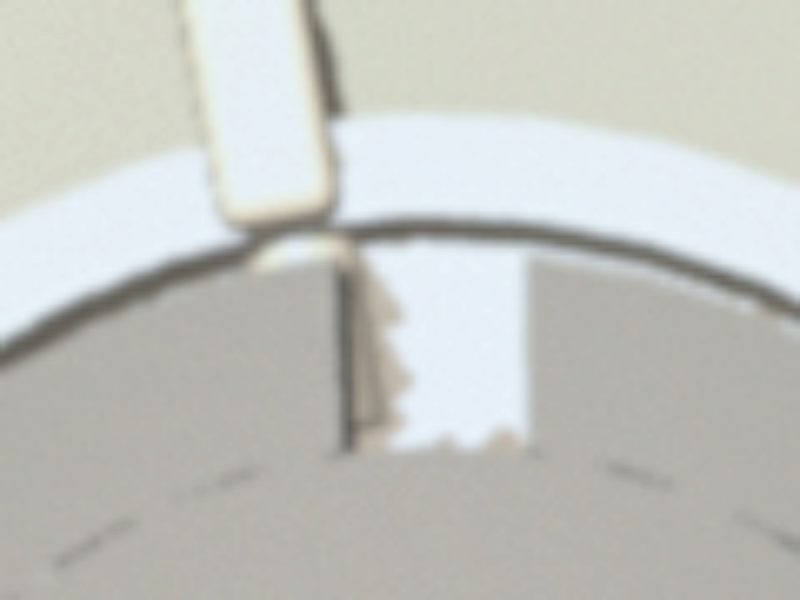

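```bash
cat > m2.py <<'E'
from h import *
import sys
c=cam('wrist')
def ang(C,u,v,z): d=onz(c,u,v,z)[:2]-C; return np.degrees(np.arctan2(d[1],d[0])).round(2),np.hypot(*d).round(4)
E
python3 - <<'E'
from m2 import *
R=[onz(c,u,v,.11) for u,v in [(171,150),(443,150),(307,17),(200,65),(420,70),(180,200),(437,200)]]
C,r=fitc(R); print(C,r)
R2=[onz(c,u,v,.117) for u,v in [(183,150),(431,150),(240+450/6.667,238/6.667),(200,95),(417,95)]]
C2,r2=fitc(R2); print(C2,r2)
for CC in (C,C2):
  print(ang(CC,305,52.5,.117),ang(CC,240+343/6.667,52.5,.117),ang(CC,240+527/6.667,52.5,.117),ang(CC,276.9,0,.114),ang(CC,279,16,.114),ang(CC,281.2,32,.114))
E
```

```text
[0.5652526  0.03026553] 0.06835533395850935
[0.56479291 0.03034111] 0.05960778988195722
(np.float64(-124.2), np.float64(0.0529)) (np.float64(-117.91), np.float64(0.0532)) (np.float64(-130.71), np.float64(0.0532)) (np.float64(-115.3), np.float64(0.0742)) (np.float64(-115.03), np.float64(0.0683)) (np.float64(-114.73), np.float64(0.0622))
(np.float64(-123.74), np.float64(0.0527)) (np.float64(-117.44), np.float64(0.0531)) (np.float64(-130.28), np.float64(0.053)) (np.float64(-114.95), np.float64(0.0741)) (np.float64(-114.65), np.float64(0.0682)) (np.float64(-114.31), np.float64(0.062))
```

Call:
servo_tool(deltas="-2 1 0 1 0.25;-2 1 0 1 0.25;-2 0.5 0 1 0.25;0 0 0 0 0.25;0 0 0 0 0.25")

```text
clock: 7.25
eef_pos: [0.578, 0.075, 0.1263]
eef_rot: [-0.0, -0.491, 0.871, 0.0]
force: [-0.0, -0.2, 0.0]
gripper_width: 0.247
```

```bash
python3 m.py c6.png; python3 -c "
from h import *
s=state();print(s['joints'],s['eef_pos'],s['force'])"
```

```text
[ 9.63373571e-03  3.63797484e-01  1.64841220e+00 -2.56692052e-05
  1.13001409e+00 -2.58663275e+00] [0.57807117 0.07496392 0.12627568] [-0.67341505  0.88827272  0.61904383]
```

View pics/c6.png

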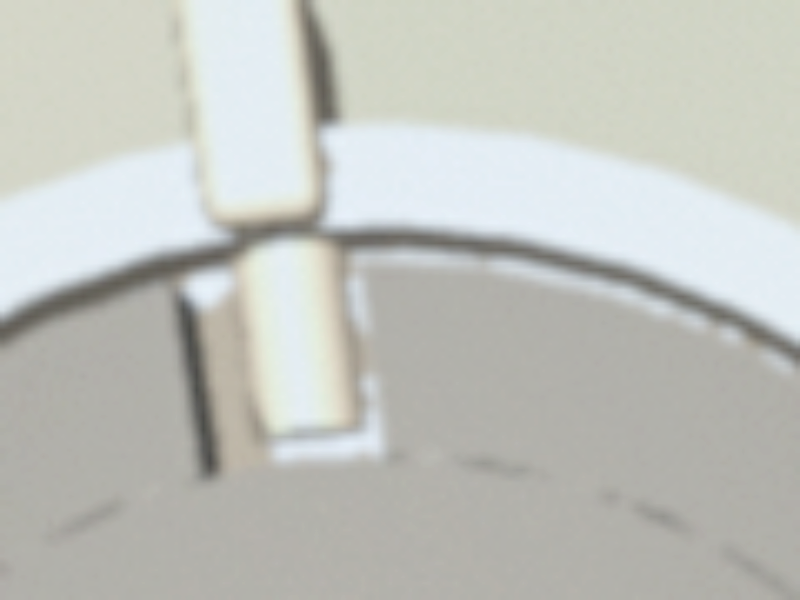

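Run:
```python
from m2 import *
for C in ([.5653,.0303],[.566,.0305]):
  f=lambda x,y,z: ang(np.array(C),240+x/6.667,y/6.667,z)
  print('pin',f(290,250,.106),f(312,425,.106)); print('L',f(178,300,.117),f(203,465,.117),'R',f(368,300,.117),f(383,450,.117)); print('Lbot',f(200,320,.107),f(215,470,.107)); print('lug',f(252,100,.114),f(263,205,.114))
```

```text
pin (np.float64(-115.56), np.float64(0.0613)) (np.float64(-115.56), np.float64(0.0502))
L (np.float64(-109.13), np.float64(0.0578)) (np.float64(-107.94), np.float64(0.048)) R (np.float64(-121.29), np.float64(0.0565)) (np.float64(-122.17), np.float64(0.0476))
Lbot (np.float64(-108.98), np.float64(0.0578)) (np.float64(-107.2), np.float64(0.0484))
lug (np.float64(-115.2), np.float64(0.0688)) (np.float64(-115.02), np.float64(0.0628))
pin (np.float64(-116.07), np.float64(0.0617)) (np.float64(-116.17), np.float64(0.0507))
L (np.float64(-109.72), np.float64(0.0582)) (np.float64(-108.65), np.float64(0.0484)) R (np.float64(-121.78), np.float64(0.057)) (np.float64(-122.75), np.float64(0.0481))
Lbot (np.float64(-109.56), np.float64(0.0582)) (np.float64(-107.91), np.float64(0.0488))
lug (np.float64(-115.65), np.float64(0.0693)) (np.float64(-115.52), np.float64(0.0633))
```

The notch centre is at -115.1° and the pin at -115.6°, which is about 0.4 mm off, so the notch is over the pin. Now I ease off the tab, rise, shut the fingers and go over the centre.

Call:
servo_tool(deltas="2.5 -1 0 0 0.25;0 0 0 0 0.25;0 0 15 0 0.25;0 0 20 0 0.25;0 0 0 0 0;0 0 0 0 0;0 0 0 0 0;0 0 0 0 0")

```text
clock: 8.15
eef_pos: [0.5802, 0.0739, 0.1602]
eef_rot: [-0.001, -0.491, 0.871, 0.001]
force: [-0.2, 0.3, 0.1]
gripper_width: -0.002
```

Run:
```python
from h import *
s=state();print(s['clock'],s['eef_pos'],s['force'],s['gripper_width'])
cam('wrist','w7.png')
```

```text
8.15 [0.58017725 0.07393194 0.16022253] [-0.23088947  0.27864501  0.09085806] -0.0021886537817410513
```

View pics/w7.png

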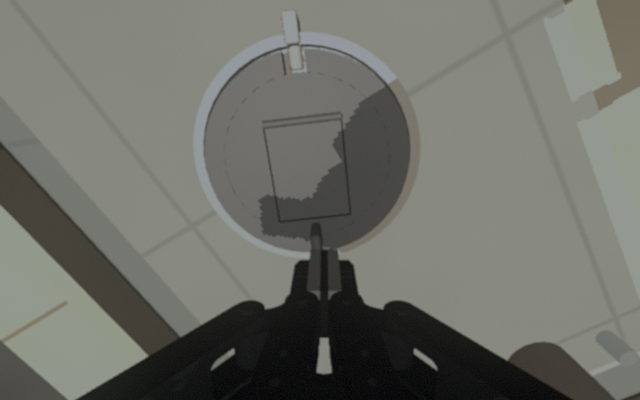

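The pin shows in the notch at (295,60), in line with the lug, and the fingers are shut and clear above the tab.

Call:
servo_tool(deltas="-4.5 -14.5 0 0 0;-5 -14.5 0 0 0;-5 -14.5 0 0 0;0 0 0 0 0;0 0 -15 0 0;0 0 -15 0 0;0 0 -7 0 0;0 0 0 0 0")

```text
clock: 9.0
eef_pos: [0.5656, 0.0304, 0.1234]
eef_rot: [-0.001, -0.49, 0.872, 0.001]
force: [0.5, 0.4, -0.3]
gripper_width: -0.003
```

Run:
```python
from h import *
s=state();print(s['clock'],s['eef_pos'],s['force'],s['gripper_width'])
```

```text
9.0 [0.56560279 0.03038943 0.12338867] [ 0.46612261  0.38178292 -0.34857173] -0.0025818299639365954
```

Call:
servo_tool(deltas="0 0 -2 0 0;0 0 -2 0 0;0 0 -1 0 0;0 0 -1 0 0;0 0 -1 0 0;0 0 0 0 0")

```text
clock: 9.6
eef_pos: [0.5663, 0.0305, 0.1173]
eef_rot: [-0.0, -0.491, 0.871, 0.0]
force: [-0.6, 0.5, 0.4]
gripper_width: -0.001
```

Call:
servo_tool(deltas="0 0 -1 0 0;0 0 -1 0 0;0 0 -1 0 0;0 0 0 0 0")

```text
clock: 10.0
eef_pos: [0.5665, 0.0305, 0.1152]
eef_rot: [0.0, -0.491, 0.871, -0.0]
force: [-1.9, -0.3, 4.4]
gripper_width: -0.002
```

Call:
servo_tool(deltas="0 0 -1 0 0;0 0 -1 0 0;0 0 0 0 0")

```text
clock: 10.3
eef_pos: [0.5665, 0.0305, 0.1133]
eef_rot: [0.0, -0.491, 0.871, -0.0]
force: [-0.2, -0.4, 5.0]
gripper_width: -0.0
```

Call:
servo_tool(deltas="0 0 -1 0 0;0 0 -1 0 0;0 0 0 0 0")

```text
clock: 10.6
eef_pos: [0.5665, 0.0304, 0.1113]
eef_rot: [0.0, -0.491, 0.871, -0.0]
force: [-1.7, 0.8, 6.1]
gripper_width: 0.0
```

Call:
servo_tool(deltas="0 0 -1 0 0;0 0 -0.5 0 0;0 0 0 0 0")

```text
clock: 10.9
eef_pos: [0.5666, 0.0305, 0.1099]
eef_rot: [0.0, -0.491, 0.871, -0.0]
force: [-1.5, -0.4, 5.7]
gripper_width: -0.005
```

Call:
servo_tool(deltas="0 0 -0.5 0 0;0 0 -0.5 0 0;0 0 0 0 0")

```text
clock: 11.2
eef_pos: [0.5666, 0.0305, 0.1096]
eef_rot: [0.001, -0.491, 0.871, -0.0]
force: [-2.6, 0.7, 10.9]
gripper_width: -0.002
```

Call:
servo_tool(deltas="0 0 -0.5 0 0;0 0 0 0 0")

```text
clock: 11.4
eef_pos: [0.5666, 0.0305, 0.1096]
eef_rot: [0.001, -0.491, 0.871, -0.0]
force: [-3.7, 0.5, 13.0]
gripper_width: 0.0
```

It has hit the hard stop: the force rose to 13 N with no further travel. I'm withdrawing and checking.

Call:
servo_tool(deltas="0 0 2 0 0;0 0 3 0 0;0 0 15 0 0;0 0 40 0 0;0 0 40 0 0;-20 0 20 0 0;-40 0 0 0 0;-40 0 0 0 0;0 0 0 0 0;0 0 0 0 0")

```text
clock: 12.4
eef_pos: [0.4662, 0.0305, 0.2276]
eef_rot: [0.001, -0.491, 0.871, -0.0]
force: [0.1, 0.2, -0.3]
gripper_width: 0.002
```

Run:
```python
from h import *
s=state();print(s['clock'],s['eef_pos'],s['force'])
W=cam('wrist','w8.png');S=cam('scene','s8.png');T=cam('top')
u,v=map(int,proj(S,[.566,.03,.11]))
f=lambda im,u,v:cv2.convertScaleAbs(cv2.resize(im[v-45:v+45,u-45:u+45,::-1],(400,400),interpolation=cv2.INTER_CUBIC),alpha=1.6)
u2,v2=map(int,proj(W,[.566,.03,.11]));print(u2,v2)
u2=np.clip(u2,45,595);v2=np.clip(v2,75,325)
cv2.imwrite('pics/c8.png',np.hstack([f(S['color'],u,v),cv2.convertScaleAbs(cv2.resize(W['color'][max(v2-80,0):v2+80,u2-80:u2+80,::-1],(400,400)),alpha=1.5)]))
```

```text
12.4 [0.46615171 0.03047613 0.22761255] [ 0.12373885  0.21514333 -0.25634232]
228 249
```

View pics/c8.png

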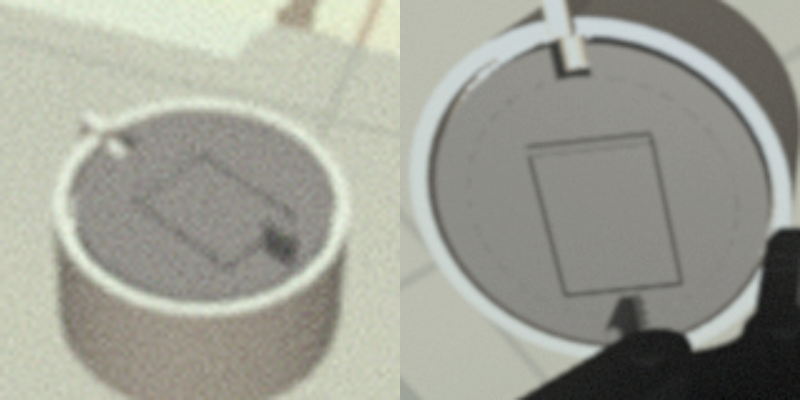

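View pics/s8.png

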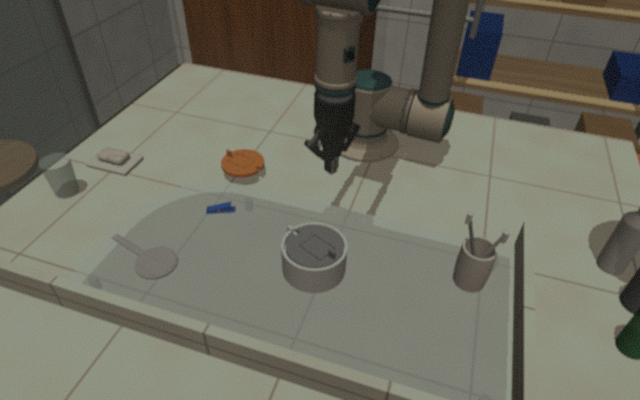

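The cover sits flush with the rim, with the pin in the notch (scene 293,232, beside the lug). The toothbrush holder, clip and mirror are at the same pixels as at the start, and the hand is clear. I'm handing in.

```bash
python3 -c "
from workcell import sign_off
print(sign_off())"
```

```text
the job is handed in; nothing more can be done
None
```

The caddy is closed and the job is handed in; `sign_off` gives no verdict, so this rests on my own checks.

- **Turning:** With the fingers loosely either side of the tab, I turned the grey cover about 125° counter-clockwise, seen from above. The notch then measured about 0.4 mm from the pin.
- **Pressing:** I pressed at the centre with shut fingers. The cover moved at about 4–6 N and stopped hard with the fingertip at z = 0.1096 m, against the rim's 0.110 m. The highest force I read was 13 N, well under the 40 N limit.
- **Last checks:** After withdrawing, the scene and wrist pictures show the cover flush with the rim and the pin and lug in line in the notch. The toothbrush holder, hair clip and mirror looked unmoved by eye in the scene picture, and the hand touches nothing.
- **Disagreements:** None failed. The three cameras differed by about 3 mm on the caddy's centre and about 2° on the lug's direction. I settled the final alignment by the close wrist view.

Handed in at about 12.5 s of the 51 s allowed.

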